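Wind the antenna tuner's carriage to its index clip

TASK

On the antenna tuner, the long box with the track on top, take hold of the hand crank that sits on its square shaft end and wind it clockwise (seen from above) through as many turns as it takes to bring the carriage's pointer level with the index clip's pointer beside the track. Move the carriage only by the crank, keep the crank seated on its shaft throughout, and leave it sitting there when you let go.

Things in the scene. Friction and masses are not known exactly. Their poses are not given: they have to be found in the camera images.
- crank_hub (a point): Dark steel crank, loose on the 16 mm square shaft end of the long olive box (140x300x50 mm) with a track; 26 mm socket, lifts straight off. Point: on the fixed upright axis, centre of the hub's top (41 mm dia), 88 mm up; shaft tip at 92. x axis: level, hub to handle. Turning takes about 2 N at the handle; stays where left. The short box without track, with ball-ended crank, is another drive.
- crank_grip (a point): Centre of the crank's upright handle: black round sleeve, 22 mm dia, 44 mm high, revolving freely on its pin, so a firm grip can go round without turning. 55 mm from the shaft's axis, 115 mm above the bench; sleeve from 93 to 137 mm, the crank's arm (18 mm wide) below it with its top at 85 mm. May start in any direction. Axes as crank_hub.
- carriage: Steel carriage on the track, block 34x20x10 mm with a 5 mm wide pointer. Origin: tip of its pointer, 68 mm above the bench. y axis: along the track, away from the crank. Each full clockwise turn of the crank (seen from above) moves it 25 mm along +y, anticlockwise back. It starts close to the stop at the crank's end and can travel about 115 mm.
- index: Index clip, dark steel clamp 16x18x14 mm with a 4 mm wide pointer, fixed beside the track on its +x side. Origin: tip of its pointer, 68 mm above the bench, 5 mm across from the carriage's pointer tip. Axes parallel to the carriage's. It starts 60 to 90 mm ahead of the carriage along y (2.4 to 3.6 turns).
Not all that is in view belongs to the job. Leave any purple or turquoise look-alike of the part that bears crank_hub alone.

How it is judged (in metres and radians):
At the end, for the whole second after the job is handed in: The carriage's pointer is within 10 mm of the index clip's pointer, measured along the track, and at rest; the crank sits on its shaft, its hub within 10 mm of where it was and upright within 10 degrees (y of carriage in the frame of index between -0.01 and 0.01 m and linear speed of carriage below 0.005 m/s and distance of crank_hub from where it was at the start of the episode below 0.01 m and angle between crank_hub's own z axis and vertical below 0.175 rad); the robot touches nothing.
It fails at once if the crank slips or is lifted off its shaft (its hub leaves its place by more than 15 mm) (distance of crank_hub from where it was at the start of the episode above 0.015 m).
It fails at once if the robot pushes the carriage directly (more than 4 N) (contact force between any of the fingers, the arm and carriage above 4 N).
It also fails if it takes over 70 s, if anything falls off the work surface, if the arm or the gripper's body presses on something with over 40 N, if the wrist force passes 120 N, or if a joint passes its speed limit or range.

ROBOT

A 6-joint arm with a two-finger parallel gripper is mounted at the origin on the work surface. World frame = base frame: x ahead of the robot, y to its left, z up, the work surface at z = 0. Lengths are in mm, angles in rad, forces in N, time in s.
With the tool pointing down it reaches from about 350 to 775 mm from the base axis. Payload 7.3 kg.
Tool frame: the origin (TCP) lies on the front face of the gripper's body, between the roots of the fingers; the fingertips stand 66 mm ahead of it and the grasp point (between the pads) lies 47 mm ahead of it (bot.tcp_to_grasp is the z of the grasp point in the tool frame, in mm); z points along the fingers, y is the direction in which the jaws open and shut (so a half turn about z gives the same grasp; the last joint's range is limited). The gripper opens to 92 mm and grips with 3 to 60 N. Pads are 19 mm wide; open, the fingers measure 130 mm over their backs; the gripper's body (75 mm by 190 mm) begins 47 mm behind the grasp point.
Start: joints at [1.052, 0.342, 1.524, -0, 1.275, -0.146], TCP at [191.202, 488.959, 292.241] pointing down, gripper open.
Joint ranges: [-2.53, 2.53], [-0.77, 2.02], [0.04, 2.7], [-1, 4.14], [0.28, 2.66], [-3.11, 3.11]. Speed limits (rad/s): [2.57, 2.57, 3.14, 3.14, 3.14, 3.14].

INTERFACE

Orientations are given as [roll, pitch, yaw] about the fixed x, y, z axes, in that order (R = Rz(yaw) Ry(pitch) Rx(roll)).
In Python, from plant import bot gives the robot as it stands.
- The arm moves only by the tool carry_out, never from a script. Its argument "deltas" is a list that holds one entry, the list of rows, each a list of 4 numbers: the shift along the tool's x, y, z in mm, then the turn about the tool's z in units of 5 degrees (1.0 is 5 degrees). A call has 1 to 20 rows; each row is the pose to reach, as a shift and turn from the pose commanded when the call began, along the tool's axes at that moment; what a row does not reach only later rows make up. A row lasts 1/10 s, in which the tool goes at most 50 mm and 8.59 degrees, less where a joint would pass 70% of its speed; a pose out of reach is approached as far as the arm can. A call with a gripper value outside its range is refused whole. "fingers" is the finger opening in mm, from 0 to 91.8, set as the call begins (left out, the last holds). The fingers move at their own pace and stop on an object; the grip force is fixed at half the most. Time passes only in rows, so rows that repeat a pose let the fingers close. It gives the time, the measured TCP pose, the force and the opening at its end, in the units of the state.
- bot.get_obs(): the state, without advancing time (a new reading comes with each control period).
- bot.capture(name): name is "side" or "top"; returns (picture, depth): 420x560x3 uint8, blue, green, red; 420x560 float32, mm along the optical axis (not along the pixel's ray), 0 where there is no reading.
- bot.camera_model(name): a dict with "K" (3x3 intrinsics, pixels), "distortion" ([k1, k2, p1, p2, k3] as OpenCV has them; the pictures are not rectified), "camera_from_world" (4x4, takes a point from world to camera coordinates). Camera axes: x right, y down, z forward; pixel columns grow to the right and rows downward; lengths in mm; the calibration is good to about 2 mm. A picture is of the moment at which its call begins. camera_model takes no time and is no camera call.
- bot.close_job(): hands the job in, once; it reports no verdict.
The state is a dict: "time": time; "joint_positions": joint angles; "dq": joint speeds; "tau": joint torques, N m; "tool_pos": TCP position; "tcp_rot": TCP orientation; "contact_force": force on the tool from outside, world axes, zero at the start; "moment": the same for the moment, N m; "grip_width": finger opening in mm.
Only numpy, scipy, OpenCV 4.12 (cv2) and the standard library are available. Lean on these libraries where they do the work, as an engineer would, in place of code of your own. Each camera call takes 0.05 s, during which the arm holds its last target. There are 200 camera calls.

## Working session

There is one attempt and no reset: what is moved stays moved. The work goes in short steps, Python scripts to look and compute and a tool call to move; the robot and the scene stay as the last step left them, time stands still between calls to the robot, and variables do not carry over. Pictures are saved under pics/ and viewed, about 8 in all and at most 12, crops included, and the job is handed in when it is done.

Besides the shell and the picture viewer there is one more tool, called by a JSON object that holds its "api" and its "payload". carry_out: Moves the arm, as the interface text tells. Its arguments: {"type":"object","properties":{"deltas":{"type":"array","items":{"type":"array","items":{"type":"array","items":{"type":"number"}}}},"fingers":{"type":"number"}},"required":["deltas"]}

```bash
mkdir -p pics; cat > h.py <<'E'
import numpy as np, cv2
from plant import bot
def snap(n,f):
    p,d=bot.capture(n); cv2.imwrite(f'pics/{f}.png',p); np.save(f'pics/{f}.npy',d); return p,d
def ray(n,u,v):
    m=bot.camera_model(n);K=np.array(m['K']);T=np.array(m['camera_from_world'])
    x=cv2.undistortPoints(np.array([[[u,v]]],float),K,np.array(m['distortion'],float))[0,0]
    R=T[:3,:3];return -R.T@T[:3,3], R.T@np.array([x[0],x[1],1])
def atz(n,u,v,z):
    c,d=ray(n,u,v); return c+d*(z-c[2])/d[2]
def atd(n,u,v,dep):
    c,d=ray(n,u,v); return c+d*dep
def proj(n,P):
    m=bot.camera_model(n);T=np.array(m['camera_from_world'])
    return cv2.projectPoints(np.array(P,float).reshape(-1,1,3),cv2.Rodrigues(T[:3,:3])[0],T[:3,3],np.array(m['K'],float),np.array(m['distortion'],float))[0][:,0]
E
python3 - <<'E'
from h import *
for n in('top','side'):
    snap(n,n+'0'); c,d=ray(n,280,210); print(n,c.round(),d.round(2))
print(bot.get_obs())
E
```

```text
top [ 379.  -11. 1141.] [ 0.06  0.01 -1.  ]
side [ 159. -772.  812.] [ 0.29  0.72 -0.63]
{'time': 0.1, 'joint_positions': array([ 1.05197518e+00,  3.42642502e-01,  1.52489663e+00, -1.90500745e-06,
        1.27543354e+00, -1.45996927e-01]), 'dq': array([ 5.88199134e-04, -8.81542116e-04, -1.65465592e-03, -7.47581206e-06,
       -8.95236498e-04, -4.59567262e-04]), 'tau': array([ 2.70729142e-03, -4.32005453e+01, -2.44695604e+01,  7.18654110e-02,
        5.25799161e-02, -4.54831240e-05]), 'tool_pos': array([191.07108113, 488.7026069 , 291.62856174]), 'tcp_rot': array([-3.14022705e+00, -1.98960916e-04,  2.76876885e+00]), 'contact_force': array([ 1.37440563, -0.45814387, -0.35023594]), 'moment': array([-0.05472496, -0.08036367,  0.05486286]), 'grip_width': 91.63922377584026}
```

View pics/top0.png

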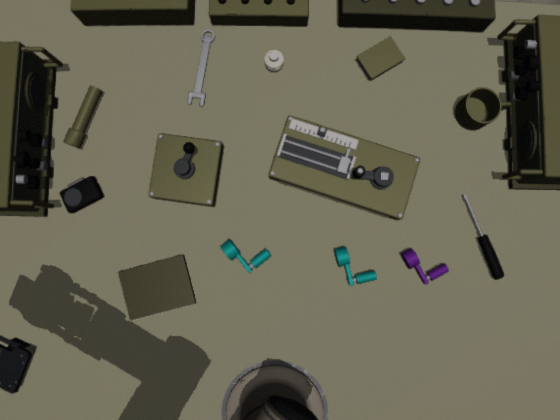

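View pics/side0.png

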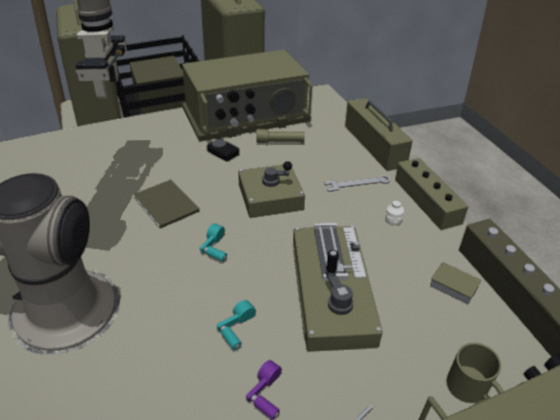

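The top view shows the tuner with its hub at about (383,177), the handle at (358,172), the carriage at (346,163) and the clip at (322,131). I'll enlarge that area.

```bash
python3 - <<'E'
from h import *
p=cv2.imread('pics/top0.png');cv2.imwrite('pics/c0.png',cv2.convertScaleAbs(cv2.resize(p[110:220,265:425],None,fx=5,fy=5,interpolation=cv2.INTER_CUBIC),alpha=1.7))
d=np.load('pics/top0.npy');print(d[165:190:3,345:400:4].round())
print(atz('top',383,177,90),atz('top',358,172,137))
for a in [(286,118),(419,159),(403,216),(270,178)]:print(atz('top',*a,50).round(1))
E
```

```text
[[1081. 1097. 1102. 1099. 1100. 1105. 1102. 1100. 1099. 1100. 1100. 1102.
  1100. 1102.]
 [1081. 1083. 1102. 1012. 1012. 1096. 1100. 1096. 1085. 1061. 1063. 1103.
  1099. 1101.]
 [1085. 1084. 1031. 1016. 1012. 1067. 1065. 1088. 1062. 1061. 1062. 1061.
  1101. 1101.]
 [1098. 1086. 1039. 1014. 1013. 1066. 1067. 1063. 1061. 1058. 1058. 1062.
  1061. 1100.]
 [1095. 1085. 1064. 1032. 1064. 1060. 1065. 1064. 1063. 1056. 1057. 1058.
  1060. 1098.]
 [1095. 1103. 1099. 1101. 1097. 1102. 1097. 1068. 1062. 1059. 1059. 1060.
  1100. 1095.]
 [1097. 1094. 1098. 1098. 1101. 1101. 1093. 1089. 1059. 1056. 1062. 1057.
  1100. 1097.]
 [1096. 1097. 1095. 1098. 1096. 1098. 1096. 1092. 1081. 1067. 1069. 1087.
  1095. 1097.]
 [1097. 1097. 1098. 1094. 1097. 1096. 1098. 1097. 1096. 1089. 1097. 1097.
  1095. 1098.]]
[ 508.04608008 -213.52554144   90.        ] [ 511.19829996 -155.26390401  137.        ]
[636.6 -13.1  50. ]
[ 553.2 -299.    50. ]
[ 430.7 -264.1   50. ]
[506.7  18.7  50. ]
```

View pics/c0.png

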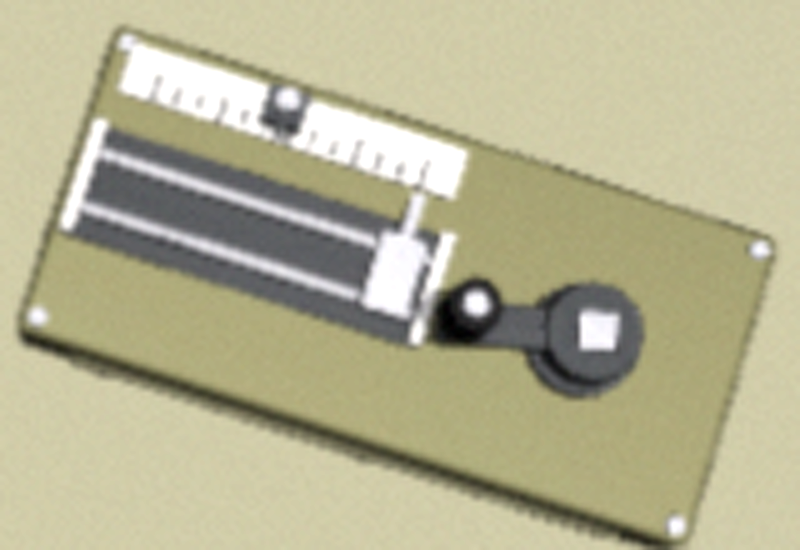

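```bash
python3 - <<'E'
from h import *
f=lambda x,y,z:atz('top',265+(x+.5)/5-.5,110+(y+.5)/5-.5,z)[:2]
h=f(595,331,88);s=f(600,331,92);g=f(475,305,137);c=f(419,193,68);i=f(282,138,68)
print('hub',h,s,'grip',g,np.hypot(*(g-h)),np.degrees(np.arctan2(*(g-h)[::-1])))
cor=[f(*a,50) for a in[(118,26),(775,238),(688,545),(20,335)]]
y=(cor[0]-cor[1])+(cor[3]-cor[2]);y/=np.hypot(*y);print('cor',cor,'y',y,'gap',(i-c)@y,c,i)
# side check
d=np.load('pics/side0.npy')
print(proj('side',[[*h,88],[*s,92],[*g,137],[*c,68],[*i,68]]))
p=cv2.imread('pics/side0.png');cv2.imwrite('pics/s0.png',cv2.convertScaleAbs(cv2.resize(p[215:350,285:385],None,fx=4.4,fy=4.4,interpolation=cv2.INTER_CUBIC),alpha=1.5))
E
```

```text
hub [ 510.79407812 -215.15235382] [ 510.32996251 -216.4362948 ] grip [ 514.01296938 -158.39436521] 56.84919112478129 86.75408621841574
cor [array([643.63855065, -17.67143735]), array([ 557.13085631, -300.36613642]), array([ 425.15751553, -262.40129237]), array([509.62134003,  21.75592803])] y [0.28876684 0.95739945] gap 61.709311489592665 [ 570.22815769 -144.83781851] [592.53191535 -87.10984958]
[[339.60353536 291.36435461]
 [339.89680532 290.47655348]
 [330.44292222 252.10826254]
 [349.79129489 265.6978657 ]
 [346.81071073 244.64458914]]
```

View pics/s0.png

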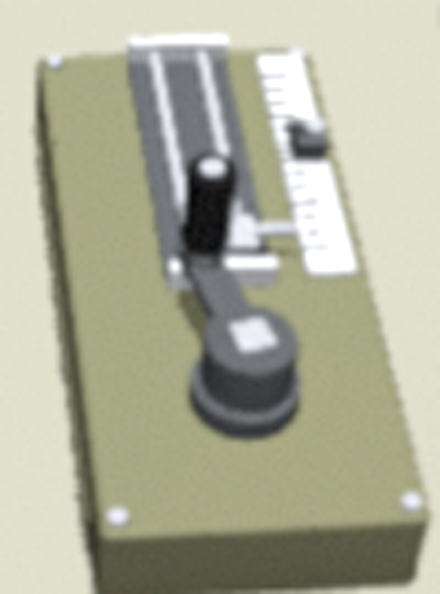

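The side view confirms the handle and hub to within about 2.5 px, roughly 3–4 mm, so I'll average the two cameras. Next I move above the handle with the yaw turned to pi.

{"api": "carry_out", "payload": {"deltas": [[[-10, -9, 0, -0.2], [-30, -27, 2, -0.4], [-60, -54, 5, -0.7], [-95, -85, 8, -1], [-130, -117, 12, -1.3], [-165, -149, 16, -1.6], [-200, -180, 20, -1.9], [-235, -212, 24, -2.2], [-270, -243, 28, -2.5], [-305, -275, 32, -2.8], [-340, -306, 36, -3], [-375, -338, 40, -3.3], [-410, -369, 44, -3.6], [-445, -401, 48, -3.9], [-475, -428, 50, -4.1], [-502, -452, 52, -4.27], [-522, -470, 52, -4.27], [-534, -481, 52, -4.27], [-538.6, -485.2, 52, -4.27], [-538.6, -485.2, 52, -4.27]]], "fingers": 91}}

```text
time: 2.1
tool_pos: [516.0, -159.3, 239.7]
tcp_rot: [3.141, -0.001, 3.141]
contact_force: [0.3, -0.5, 0.5]
grip_width: 90.9
```

```bash
python3 - <<'E'
from h import *
p,d=snap('side','s1')
print(proj('side',[[516,-159,137],[516,-159,174],[516,-204,174],[516,-114,174]]))
cv2.imwrite('pics/s1c.png',cv2.convertScaleAbs(cv2.resize(p[150:330,250:420],None,fx=3.3,fy=3.3,interpolation=cv2.INTER_CUBIC),alpha=1.5))
E
```

```text
[[331.53762268 252.06665374]
 [333.29901871 237.4919495 ]
 [344.27762546 253.63956053]
 [322.98958091 222.35562664]]
```

View pics/s1c.png

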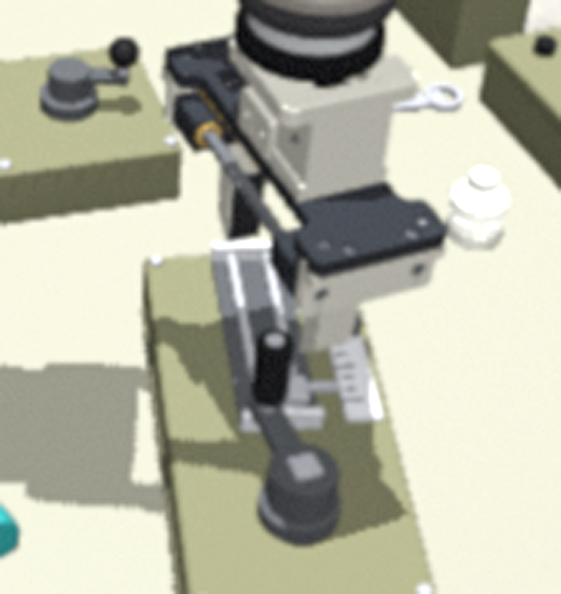

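The finger appears about 3 px right of its projection, the same offset as the handle. The top-view estimate (514, -158.5) therefore holds, so I shift x by -2 and descend.

{"api": "carry_out", "payload": {"deltas": [[[1, 0, 5, 0], [2, 0, 15, 0], [2, 0.5, 27, 0], [2, 0.5, 40, 0], [2, 0.5, 52, 0], [2, 0.5, 62, 0], [2, 0.5, 69, 0], [2, 0.5, 72, 0], [2, 0.5, 72, 0], [2, 0.5, 72, 0]]]}}

```text
time: 3.15
tool_pos: [514.3, -158.7, 168.6]
tcp_rot: [-3.141, 0.001, 3.141]
contact_force: [0.5, -0.2, 0.1]
grip_width: 91.2
```

{"api": "carry_out", "payload": {"deltas": [[[0, 0, 0, 0], [0, 0, 0, 0], [0, 0, 0, 0], [0, 0, 0, 0], [0, 0, 0, 0], [0, 0, 0, 0], [0, 0, 0, 0], [0, 0, 0, 0], [0, 0, 0, 0], [0, 0, 0, 0], [0, 0, 0, 0], [0, 0, 0, 0]]], "fingers": 10}}

```text
time: 4.35
tool_pos: [514.3, -160.5, 168.4]
tcp_rot: [-3.138, 0.001, 3.142]
contact_force: [-0.1, -8.1, -2.8]
grip_width: 21.2
```

It has the sleeve (21.2 mm opening). The force in y suggests I'm about 2 mm too far out radially, so I'll correct that while winding a first quarter turn.

```bash
cat > arc.py <<'E'
import sys,numpy as np
# arc start angle, step, n, radius, ox, oy (extra world shift)
a0,st,n,r,ox,oy=map(float,sys.argv[1:])
a=np.radians(a0); A=np.radians(a0-st*np.arange(1,n+1))
w=np.minimum(1,np.arange(1,n+1)/3)
X=r*(np.cos(A)-np.cos(a))+ox*w; Y=r*(np.sin(A)-np.sin(a))+oy*w
print([[round(-x,1),round(y,1),0,0] for x,y in zip(X,Y)])
E
python3 arc.py 86.5 9 10 55 0 -2
```

```text
[[np.float64(-8.5), np.float64(-1.9), 0, 0], [np.float64(-16.8), np.float64(-5.1), 0, 0], [np.float64(-24.6), np.float64(-9.5), 0, 0], [np.float64(-31.6), np.float64(-14.5), 0, 0], [np.float64(-37.8), np.float64(-20.5), 0, 0], [np.float64(-43.0), np.float64(-27.3), 0, 0], [np.float64(-47.1), np.float64(-35.0), 0, 0], [np.float64(-49.9), np.float64(-43.1), 0, 0], [np.float64(-51.4), np.float64(-51.6), 0, 0], [np.float64(-51.5), np.float64(-60.3), 0, 0]]
```

{"api": "carry_out", "payload": {"deltas": [[[-4, -1, 0, 0], [-8.5, -2, 0, 0], [-16.8, -5.1, 0, 0], [-24.6, -9.5, 0, 0], [-31.6, -14.5, 0, 0], [-37.8, -20.5, 0, 0], [-43, -27.3, 0, 0], [-47.1, -35, 0, 0], [-49.9, -43.1, 0, 0], [-51.4, -51.6, 0, 0], [-51.5, -60.3, 0, 0], [-51.5, -60.3, 0, 0], [-51.5, -60.3, 0, 0]]]}}

```text
time: 5.65
tool_pos: [566.3, -219.8, 168.7]
tcp_rot: [-3.14, 0.003, 3.141]
contact_force: [-0.0, -1.0, 4.4]
grip_width: 21.5
```

```bash
sed -i 's/round(-x,1),round(y,1)/round(float(-x),1),round(float(y),1)/' arc.py; python3 - <<'E'
from h import *
o=bot.get_obs();print(o['tool_pos'],o['contact_force'],o['moment'],o['grip_width'])
p,d=snap('top','t2')
cv2.imwrite('pics/t2c.png',cv2.convertScaleAbs(cv2.resize(p[110:220,265:425],None,fx=5,fy=5,interpolation=cv2.INTER_CUBIC),alpha=1.7))
E
python3 arc.py -3.5 12 20 55 0 0
```

```text
[ 566.3311376  -219.78462935  168.69459317] [-0.04162037 -0.96974473  4.44678997] [-0.02382896  0.05852462 -0.02133756] 21.46612949681073
[[1.9, -11.3, 0, 0], [6.1, -22.0, 0, 0], [12.5, -31.6, 0, 0], [20.7, -39.7, 0, 0], [30.4, -45.9, 0, 0], [41.1, -49.9, 0, 0], [52.5, -51.6, 0, 0], [64.0, -50.9, 0, 0], [75.1, -47.8, 0, 0], [85.3, -42.5, 0, 0], [94.1, -35.2, 0, 0], [101.3, -26.2, 0, 0], [106.4, -15.9, 0, 0], [109.3, -4.8, 0, 0], [109.8, 6.7, 0, 0], [107.9, 18.1, 0, 0], [103.7, 28.8, 0, 0], [97.3, 38.3, 0, 0], [89.1, 46.4, 0, 0], [79.4, 52.6, 0, 0]]
```

View pics/t2c.png

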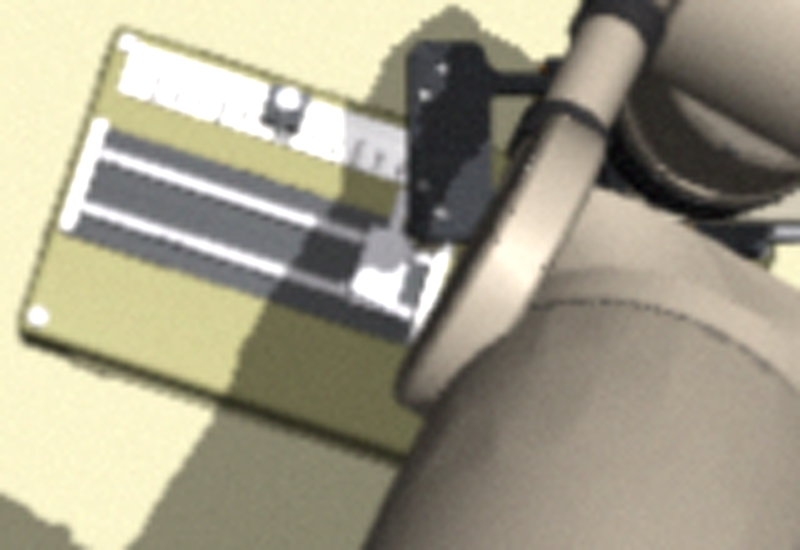

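The carriage moved toward the index (block edge from about 362 to 350 in the crop), and forces are small. I'll continue through 240°.

{"api": "carry_out", "payload": {"deltas": [[[1.9, -11.3, 0, 0], [6.1, -22.0, 0, 0], [12.5, -31.6, 0, 0], [20.7, -39.7, 0, 0], [30.4, -45.9, 0, 0], [41.1, -49.9, 0, 0], [52.5, -51.6, 0, 0], [64.0, -50.9, 0, 0], [75.1, -47.8, 0, 0], [85.3, -42.5, 0, 0], [94.1, -35.2, 0, 0], [101.3, -26.2, 0, 0], [106.4, -15.9, 0, 0], [109.3, -4.8, 0, 0], [109.8, 6.7, 0, 0], [107.9, 18.1, 0, 0], [103.7, 28.8, 0, 0], [97.3, 38.3, 0, 0], [89.1, 46.4, 0, 0], [79.4, 52.6, 0, 0]]]}}

```text
time: 7.7
tool_pos: [487.0, -167.0, 168.9]
tcp_rot: [-3.139, 0.002, -3.141]
contact_force: [-0.2, -6.9, 3.3]
grip_width: 21.5
```

```bash
python3 arc.py 116.5 12 20 55 0 0;python3 arc.py -123.5 12 20 55 0 0
```

```text
[[-10.8, 4.0, 0, 0], [-22.1, 5.7, 0, 0], [-33.6, 5.0, 0, 0], [-44.7, 2.0, 0, 0], [-54.9, -3.4, 0, 0], [-63.8, -10.7, 0, 0], [-70.9, -19.7, 0, 0], [-76.1, -30.0, 0, 0], [-78.9, -41.1, 0, 0], [-79.4, -52.6, 0, 0], [-77.5, -63.9, 0, 0], [-73.3, -74.6, 0, 0], [-67.0, -84.2, 0, 0], [-58.8, -92.3, 0, 0], [-49.1, -98.4, 0, 0], [-38.3, -102.5, 0, 0], [-26.9, -104.2, 0, 0], [-15.5, -103.5, 0, 0], [-4.4, -100.4, 0, 0], [5.8, -95.1, 0, 0]]
[[8.9, 7.3, 0, 0], [16.0, 16.3, 0, 0], [21.2, 26.6, 0, 0], [24.0, 37.7, 0, 0], [24.5, 49.2, 0, 0], [22.6, 60.6, 0, 0], [18.4, 71.3, 0, 0], [12.1, 80.8, 0, 0], [3.9, 88.9, 0, 0], [-5.8, 95.1, 0, 0], [-16.6, 99.1, 0, 0], [-28.0, 100.8, 0, 0], [-39.4, 100.1, 0, 0], [-50.5, 97.0, 0, 0], [-60.7, 91.7, 0, 0], [-69.6, 84.4, 0, 0], [-76.7, 75.4, 0, 0], [-81.9, 65.1, 0, 0], [-84.8, 54.0, 0, 0], [-85.3, 42.5, 0, 0]]
```

{"api": "carry_out", "payload": {"deltas": [[[-10.8, 3.5, 0, 0], [-22.1, 4.7, 0, 0], [-33.6, 4.0, 0, 0], [-44.7, 1.0, 0, 0], [-54.9, -4.4, 0, 0], [-63.8, -11.7, 0, 0], [-70.9, -20.7, 0, 0], [-76.1, -31.0, 0, 0], [-78.9, -42.1, 0, 0], [-79.4, -53.6, 0, 0], [-77.5, -64.9, 0, 0], [-73.3, -75.6, 0, 0], [-67.0, -85.2, 0, 0], [-58.8, -93.3, 0, 0], [-49.1, -99.4, 0, 0], [-38.3, -103.5, 0, 0], [-26.9, -105.2, 0, 0], [-15.5, -104.5, 0, 0], [-4.4, -101.4, 0, 0], [5.8, -96.1, 0, 0]]]}}

```text
time: 9.7
tool_pos: [481.3, -263.8, 169.3]
tcp_rot: [-3.138, 0.004, 3.141]
contact_force: [1.3, -1.5, 6.7]
grip_width: 21.5
```

{"api": "carry_out", "payload": {"deltas": [[[8.9, 7.3, 0, 0], [16.0, 16.3, 0, 0], [21.2, 26.6, 0, 0], [24.0, 37.7, 0, 0], [24.5, 49.2, 0, 0], [22.6, 60.6, 0, 0], [18.4, 71.3, 0, 0], [12.1, 80.8, 0, 0], [3.9, 88.9, 0, 0], [-5.8, 95.1, 0, 0], [-16.6, 99.1, 0, 0], [-28.0, 100.8, 0, 0], [-39.4, 100.1, 0, 0], [-50.5, 97.0, 0, 0], [-60.7, 91.7, 0, 0], [-69.6, 84.4, 0, 0], [-76.7, 75.4, 0, 0], [-81.9, 65.1, 0, 0], [-84.8, 54.0, 0, 0], [-85.3, 42.5, 0, 0]]]}}

```text
time: 11.7
tool_pos: [566.5, -219.5, 168.5]
tcp_rot: [3.14, 0.001, -3.141]
contact_force: [0.0, 4.2, 5.7]
grip_width: 21.3
```

```bash
python3 - <<'E'
from h import *
p,d=snap('top','t3')
cv2.imwrite('pics/t3c.png',cv2.convertScaleAbs(cv2.resize(p[110:220,265:425],None,fx=5,fy=5,interpolation=cv2.INTER_CUBIC),alpha=1.7))
E
python3 arc.py -3.5 8 12 55 0 0
```

```text
[[1.0, -7.6, 0, 0], [3.1, -15.0, 0, 0], [6.1, -22.0, 0, 0], [10.1, -28.6, 0, 0], [15.0, -34.5, 0, 0], [20.7, -39.7, 0, 0], [27.0, -44.0, 0, 0], [33.8, -47.5, 0, 0], [41.1, -49.9, 0, 0], [48.7, -51.3, 0, 0], [56.3, -51.6, 0, 0], [64.0, -50.9, 0, 0]]
```

View pics/t3c.png

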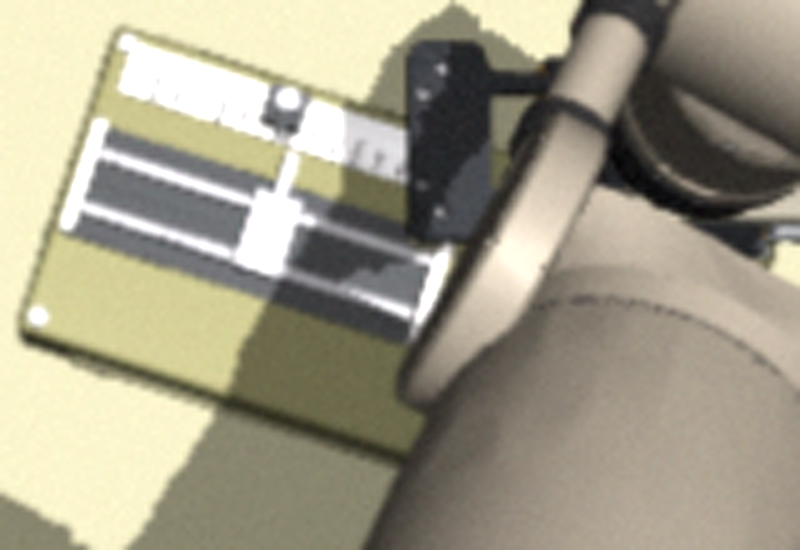

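The pointer tip is at about (294,150) in the crop and the clip's tip at about (281,138), so roughly 6–8 mm remain along the track. I'll wind another 96° (6.7 mm).

{"api": "carry_out", "payload": {"deltas": [[[1.0, -7.6, 0, 0], [3.1, -15.0, 0, 0], [6.1, -22.0, 0, 0], [10.1, -28.6, 0, 0], [15.0, -34.5, 0, 0], [20.7, -39.7, 0, 0], [27.0, -44.0, 0, 0], [33.8, -47.5, 0, 0], [41.1, -49.9, 0, 0], [48.7, -51.3, 0, 0], [56.3, -51.6, 0, 0], [64.0, -50.9, 0, 0], [64, -50.9, 0, 0], [64, -50.9, 0, 0], [64, -50.9, 0, 0]]]}}

```text
time: 13.25
tool_pos: [502.3, -271.7, 169.3]
tcp_rot: [-3.14, 0.003, 3.141]
contact_force: [-1.4, -2.0, 8.5]
grip_width: 21.8
```

```bash
python3 - <<'E'
from h import *
p,d=snap('top','t4')
cv2.imwrite('pics/t4c.png',cv2.convertScaleAbs(cv2.resize(p[110:180,270:370],None,fx=8,fy=8,interpolation=cv2.INTER_CUBIC),alpha=1.2))
E
```

```text
(no output)
```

View pics/t4c.png

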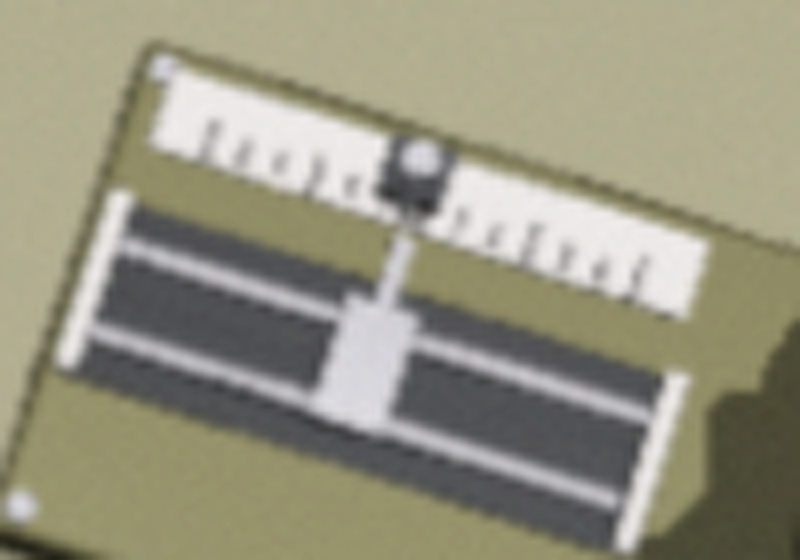

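The carriage pointer (400,240) is in line with the clip's pointer (412,215) to within about 1 mm. I'll release and rise.

{"api": "carry_out", "payload": {"deltas": [[[0, 0, 0, 0], [0, 0, 0, 0], [0, 0, 0, 0], [0, 0, 0, 0], [0, 0, 0, 0], [0, 0, 0, 0], [0, 0, 0, 0], [0, 0, 0, 0]]], "fingers": 70}}

```text
time: 14.1
tool_pos: [501.7, -270.8, 168.2]
tcp_rot: [3.142, 0.0, 3.141]
contact_force: [-0.2, -0.2, -1.2]
grip_width: 69.9
```

{"api": "carry_out", "payload": {"deltas": [[[0, 0, -4, 0], [0, 0, -12, 0], [0, 0, -25, 0], [0, 0, -40, 0], [0, 0, -60, 0], [0, 0, -80, 0], [20, 0, -100, 0], [40, 0, -115, 0], [65, 0, -125, 0], [90, 0, -130, 0], [115, 0, -130, 0], [130, 0, -130, 0], [130, 0, -130, 0], [130, 0, -130, 0]]]}}

```text
time: 15.5
tool_pos: [372.0, -271.0, 299.3]
tcp_rot: [-3.14, 0.002, 3.141]
contact_force: [0.3, 0.1, 0.8]
grip_width: 70.1
```

```bash
python3 - <<'E'
from h import *
p,d=snap('side','s5');q,_=snap('top','t5')
f=lambda a:cv2.resize(a,(400,440),interpolation=cv2.INTER_CUBIC)
cv2.imwrite('pics/f5.png',cv2.convertScaleAbs(np.hstack([f(p[215:347,280:400]),f(q[110:220,310:410])]),alpha=1.4))
E
```

```text
(no output)
```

View pics/f5.png

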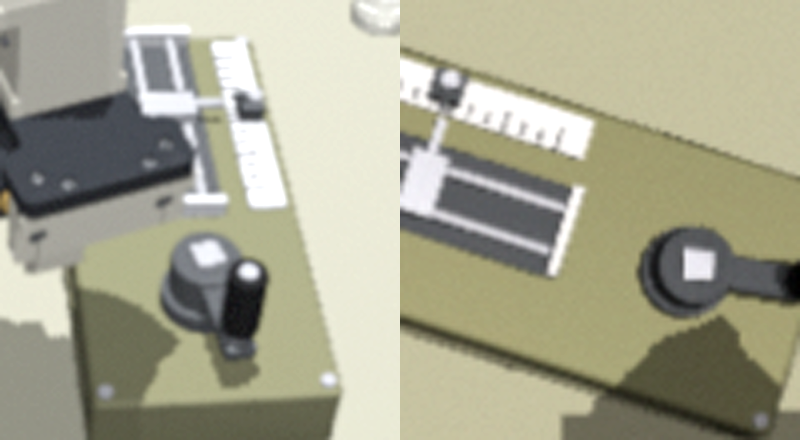

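The side view (left) and top view (right) agree. The crank is seated upright with the shaft visible in its hub, the pointers are level, and the arm is clear.

```bash
python3 -c "
from plant import bot
print(bot.close_job())"
```

```text
the job is handed in; nothing more can be done
None
```

I gripped the crank's handle and wound it about 2.5 turns clockwise (906° commanded), then let go and moved the arm clear. I handed the job in at about 15.6 s of the 70 s allowed; the hand-in gave no verdict.

- **Pointers:** the last enlarged top view showed the carriage's pointer level with the index clip's pointer, to about 1 mm by eye. The limit is 10 mm.
- **Crank:** the final side and top views showed it seated upright, with the square shaft end visible in its hub. I judged this from the pictures and did not measure how far the hub had moved.
- **Forces:** the readings at the end of each move stayed below about 10 N. After release they were near zero, with the arm clear of everything.
- **Disagreements:** the side camera was about 3 px off from the top camera. It showed the gripper with the same offset, so I used the top camera's positions. The estimate of the starting gap (61.7 mm) and the distance wound (about 62.9 mm) differ by about 1 mm.

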